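# Try the washed solder-paste syringes and reject the clogged one

## Robot

A 6-joint arm with a two-finger parallel gripper is mounted at the origin on a cart in front of the work surface, level with it; the furniture and walls round the work are solid. World frame = base frame: x ahead of the robot, y to its left, z up, the work surface at z = 0. Lengths are in mm, angles in degrees, forces in N, time in s.
With the tool pointing down it reaches from about 350 to 850 mm from the base axis. Payload 8.1 kg.
Tool frame: the origin (TCP) lies between the finger pads, 19 mm behind the fingertips; this is the grasp point; z points along the fingers, y is the line along which they close (so a half turn about z gives the same grasp; the last joint's range is limited). The gripper opens to 85 mm and grips with 20 to 120 N. Pads are 22 mm wide; open, the fingers measure 114 mm over their backs; the gripper's body (76 mm by 85 mm) begins 54 mm behind the grasp point. The pads swing forward as they close: fully open they stand 13 mm farther back than shut.
Start: joints at [-78.404, 7.471, 85.268, -0, 87.261, -4.893], TCP at [170.326, -575.321, 249.992] pointing down, gripper open.
Joint ranges: [-169.43, 169.43], [-51.17, 129.36], [1.28, 143.12], [-76.62, 256.62], [0, 156.53], [-152.29, 152.29]. Speed limits (degrees/s): [136.94, 136.94, 159.86, 180, 180, 180].

## Interface

Orientations are given as [roll, pitch, yaw] about the fixed x, y, z axes, in that order (R = Rz(yaw) Ry(pitch) Rx(roll)).
In Python, from bench import sense, snapshot, order, finder gives the robot as it stands.
- The arm moves only by the tool send_rows, never from a script. Its argument "steps" is a list of rows, each a list of 2 entries, a list of its own where there are three numbers: the shift along the world's x, y, z in units of 30 mm (1.0 is 30 mm), then the turn, a rotation vector about the world's x, y, z in rad. In form: [[[dx, dy, dz], [wx, wy, wz]], ...]. A call has 1 to 10 rows; each row is the pose to reach, as a shift and turn from the pose commanded when the call began; what a row does not reach only later rows make up. A row lasts 1/8 s, in which the tool goes at most 62.5 mm and 10.7 degrees, less where a joint would pass 70% of its speed; a pose out of reach is approached as far as the arm can. A call with a gripper value outside its range is refused whole. "fingers" is the closure, from 0 (fully open) to 1 (shut), set as the call begins (left out, the last holds). The fingers move at their own pace and stop on an object; "squeeze" is the grip in N (left out, the last holds). Time passes only in rows, so rows that repeat a pose let the fingers close. It gives the time, the measured TCP pose, the force, the opening and the grip force at its end, in the units of the state.
- sense(): the state, without advancing time (a new reading comes with each control period).
- snapshot(name): name is "scene" or "top" or "wrist"; returns a dict with "img" (480x640x3 uint8, red, green, blue), "K" (3x3 intrinsics, pixels), "pose" (4x4, takes a point from camera to world coordinates). Camera axes: x right, y up, looking along -z (the intrinsics and any distortion apply to the point x, -y, -z); pixel columns grow to the right and rows downward; lengths in mm; the calibration is good to about 2 mm. A picture is of the moment at which its call begins. There is no depth.
- order.hand_in(): hands the job in; it is judged then, once.
Trained networks look in the newest picture that a camera, given by its name, has taken for a name from the list of things; names that differ only in an ending like _2 or _b are one class to them, and where a whole thing is asked for, a point or a joint stands for the part that bears it (a point fixed in the world has none). Each returns a list of dicts, best first, with "confidence" (0 to 1); they miss things now and then, are a little off and sometimes report something else, mostly with a low value. They report only what shows in the picture. A call takes as long as a camera call. They do not tell look-alikes from the thing itself.
- finder.find_in(label, camera): "box" ([left, top, width, height] as shares, 0 to 1, of the picture: columns of its width, rows of its height, round what is visible of it).
- finder.trace(label, camera): "mask" (480x640 bool, what is visible of it) and "box" ([left, top, width, height] as shares, 0 to 1, of the picture: columns of its width, rows of its height, round what is visible of it).
- finder.pinpoint(label, camera): "at" ([column, row] as shares, 0 to 1, of the picture: columns of its width, rows of its height: a listed point, or the origin of a listed thing).
The state is a dict: "time": time; "joint_pos": joint angles; "qd": joint speeds; "joint_efforts": joint torques, N m; "tool_pos": TCP position; "tcp_rot": TCP orientation; "ft_force": force on the tool from outside, world axes, zero at the start; "wrist_torque": the same for the moment, N m; "finger_gap": finger opening in mm; "grip_force": force on a finger pad.
Only numpy, scipy, OpenCV 4.12 (cv2) and the standard library are available. Lean on these libraries where they do the work, as an engineer would, in place of code of your own. Each camera call takes 0.05 s, during which the arm holds its last target. There are 200 camera calls.

## Task

The three washed-out black solder-paste syringes must be ready to draw up fresh paste: press each plunger gently down through its stroke with the shut fingertips, leaving the free ones fully home and standing in the rack. One of them, no mark shows which, has a bead of set solder in its bore: where a plunger stiffens part-way, stop there without forcing it, then lift that syringe out by its barrel and put it in the low green tray at the front of the bench. Leave the other things on the bench where they are.

Things in the scene. Friction and masses are not known exactly. Their poses are not given: they have to be found in the camera images.
- rack: fixed drilled light-wood rack, 62 x 200 x 55 mm; origin: centre of its underside; three blind bores in a row along its y, 60 mm apart, 26 mm wide and 45 mm deep, floors 10 mm above the bench
- bore_1 (a point): centre of the mouth of bore 1 of the rack, at its top face, 55 mm above the bench
- bore_2 (a point): centre of the mouth of bore 2 of the rack, at its top face, 55 mm above the bench
- bore_3 (a point): centre of the mouth of bore 3 of the rack, at its top face, 55 mm above the bench
- syringe_1: opaque black syringe, one of three alike, upright in the rack. Origin: centre of the underside of its orange tip cap (10 mm above the bench); z up the syringe. Heights in mm: cap 0-14 (15 wide), barrel 14-106 (diameter 24), finger flange 106-109 (22 along x, 46 along y, about along the row). Grasp the barrel along x, from above past the plunger, TCP at the flange or up to 6 mm below. About 90 g
- syringe_2: opaque black syringe, one of three alike, upright in the rack. Origin: centre of the underside of its orange tip cap (10 mm above the bench); z up the syringe. Heights in mm: cap 0-14 (15 wide), barrel 14-106 (diameter 24), finger flange 106-109 (22 along x, 46 along y, about along the row). Grasp the barrel along x, from above past the plunger, TCP at the flange or up to 6 mm below. About 90 g
- syringe_3: opaque black syringe, one of three alike, upright in the rack. Origin: centre of the underside of its orange tip cap (10 mm above the bench); z up the syringe. Heights in mm: cap 0-14 (15 wide), barrel 14-106 (diameter 24), finger flange 106-109 (22 along x, 46 along y, about along the row). Grasp the barrel along x, from above past the plunger, TCP at the flange or up to 6 mm below. About 90 g
- plunger_1 (a joint): plunger travel, m: 0 drawn out, grows pushed in; starts at 0-0.004, hard stop 0.034. A free one slides under a steady 3 N until its rubber foot meets the bottom at 0.030; there resistance rises 2.5 N/mm (over 0.028 is home). In the clogged one that rise comes far short, anywhere from 0.010 to 0.020. It stays where left, but for 1-4 mm of spring-back
- plunger_2 (a joint): plunger travel, m: 0 drawn out, grows pushed in; starts at 0-0.004, hard stop 0.034. A free one slides under a steady 3 N until its rubber foot meets the bottom at 0.030; there resistance rises 2.5 N/mm (over 0.028 is home). In the clogged one that rise comes far short, anywhere from 0.010 to 0.020. It stays where left, but for 1-4 mm of spring-back
- plunger_3 (a joint): plunger travel, m: 0 drawn out, grows pushed in; starts at 0-0.004, hard stop 0.034. A free one slides under a steady 3 N until its rubber foot meets the bottom at 0.030; there resistance rises 2.5 N/mm (over 0.028 is home). In the clogged one that rise comes far short, anywhere from 0.010 to 0.020. It stays where left, but for 1-4 mm of spring-back
- thumb_1: round white thumb plate of this plunger, diameter 25, 4 thick. Origin: centre of its upper face, 149 mm above the syringe's origin (159 above the bench) when drawn out, lower by the travel. Push it from above with shut fingertips; more than 16 N on it is forcing and can split the barrel, 8 to 9 N is plenty. Do not grip it
- thumb_2: round white thumb plate of this plunger, diameter 25, 4 thick. Origin: centre of its upper face, 149 mm above the syringe's origin (159 above the bench) when drawn out, lower by the travel. Push it from above with shut fingertips; more than 16 N on it is forcing and can split the barrel, 8 to 9 N is plenty. Do not grip it
- thumb_3: round white thumb plate of this plunger, diameter 25, 4 thick. Origin: centre of its upper face, 149 mm above the syringe's origin (159 above the bench) when drawn out, lower by the travel. Push it from above with shut fingertips; more than 16 N on it is forcing and can split the barrel, 8 to 9 N is plenty. Do not grip it
- reject_tray: open green moulded parts tray for rejects, fixed, lower and nearer than the two green trays of job cards behind, 211 (its x) x 115 (its y) x 88 mm high; origin: centre of its underside; inside 188 x 92 mm, floor 2 mm above the bench, walls to 88 mm; a white card lies in it. A syringe let go upright in it tips over and lies or leans inside.
- yellow_pot: bystander: small round yellow pot with a clear lid, 47 mm wide, 24 high, loose; origin: centre of its underside
- pumice: bystander: yellowish egg of pumice, 44 mm, loose; origin: centre of its underside
- amber_bottle: bystander: brown glass bottle with black cap, 48 mm wide, 94 high, loose; origin: centre of its underside
There are look-alikes about, which are no part of the job. Leave any yellow look-alike of the syringe_3 alone.

How it is judged:
By the outcome, as a careful person would: the job done as asked, in the order asked, and still so for the second after the job is handed in, with the robot touching nothing.
It also fails if it takes over 64 s, if anything falls off the work surface, if the arm or the gripper's body presses on something with over 40 N, if the wrist force passes 120 N, or if a joint passes its speed limit or range.

## Working session

There is one attempt and no reset: what is moved stays moved. The work goes in short steps, Python scripts to look and compute and a tool call to move; the robot and the scene stay as the last step left them, time stands still between calls to the robot, and variables do not carry over. Pictures are saved under pics/ and viewed, at most 11 in all, crops included, and the job is handed in when it is done.

Besides the shell and the picture viewer there is one more tool, called after "Emit:" by a JSON object that holds its "name" and its "arguments". send_rows: Moves the arm, as the interface text tells. Its arguments: {"type":"object","properties":{"steps":{"type":"array"},"fingers":{"type":"number"},"squeeze":{"type":"number"}},"required":["steps"]}

```bash
mkdir -p pics && cat > h.py <<'E'
import numpy as np, cv2
from bench import sense, snapshot, order, finder
def ray(s,u,v):
    K,P=s["K"],s["pose"]
    d=np.array([(u-K[0,2])/K[0,0],-(v-K[1,2])/K[1,1],-1.0])
    return P[:3,3],P[:3,:3]@d
def at_z(s,u,v,z):
    o,d=ray(s,u,v); return o+d*(z-o[2])/d[2]
def proj(s,p):
    q=np.linalg.inv(s["pose"])@np.append(p,1); K=s["K"]
    return K[0,0]*q[0]/-q[2]+K[0,2], K[1,1]*-q[1]/-q[2]+K[1,2]
def save(n,img): cv2.imwrite(f"pics/{n}.png",img[:,:,::-1])
E
python3 - <<'E'
from h import *
np.set_printoptions(precision=1,suppress=True)
a=snapshot("scene");b=snapshot("top")
save("both",np.vstack([cv2.resize(a["img"],(400,300)),cv2.resize(b["img"],(400,300))]))
save("scene",a["img"]);save("top",b["img"])
for c,s in(("scene",a),("top",b)):
    print(c,s["pose"][:3,3],list(s))
    for l,z in(("thumb_1",157),("syringe_1",10),("bore_1",55),("rack",0),("reject_tray",0),("yellow_pot",0),("pumice",0),("amber_bottle",0)):
        for r in finder.pinpoint(l,c):
            u,v=r["at"][0]*640,r["at"][1]*480
            print(l,round(r["confidence"],2),round(u),round(v),at_z(s,u,v,z))
print(sense())
E
```

```text
scene [148.6 730.2 955.2] ['img', 'K', 'pose']
thumb_1 0.56 409 146 [ 472.5 -511.3  157. ]
thumb_1 0.51 375 194 [ 479.1 -240.5  157. ]
thumb_1 0.5 350 217 [ 503.2 -126.4  157. ]
thumb_1 0.41 360 208 [ 492.5 -171.1  157. ]
thumb_1 0.18 302 347 [430.7 278.7 157. ]
syringe_1 0.85 407 183 [ 465.7 -518.2   10. ]
syringe_1 0.72 374 232 [ 476.7 -252.8   10. ]
syringe_1 0.64 347 256 [ 508.7 -125.8   10. ]
syringe_1 0.62 359 246 [ 494.3 -178.1   10. ]
bore_1 0.97 363 235 [ 484.3 -177.9   55. ]
bore_1 0.9 372 221 [ 483.8 -245.5   55. ]
bore_1 0.63 344 244 [ 518.2 -125.3   55. ]
rack 0.74 361 242 [ 497.7 -204.5    0. ]
rack 0.67 214 402 [595.3 395.2   0. ]
reject_tray 0.8 300 345 [493.2 186.9   0. ]
yellow_pot 0.55 348 218 [ 576.8 -287.3    0. ]
yellow_pot 0.54 304 278 [583.6  -7.4   0. ]
pumice 0.94 250 416 [505.7 389.2   0. ]
amber_bottle 0.59 213 397 [603.4 387.6   0. ]
top [ 156.5  -44.3 1793.9] ['img', 'K', 'pose']
thumb_1 0.6 369 252 [ 494.2 -181.2  157. ]
thumb_1 0.53 486 264 [ 471.9 -529.5  157. ]
thumb_1 0.4 388 262 [ 465.2 -238.2  157. ]
thumb_1 0.39 351 247 [ 508.3 -125.4  157. ]
syr
[... 377 characters left out ...]
  -169.9    0. ]
reject_tray 0.86 254 257 [498.  179.9   0. ]
yellow_pot 0.53 307 235 [576.2  10.2   0. ]
pumice 0.71 190 250 [510.9 389.9   0. ]
pumice 0.71 388 268 [ 476.  -254.5    0. ]
amber_bottle 0.79 193 226 [593.9 389.   -0. ]
amber_bottle 0.33 349 253 [ 520.2 -129.2    0. ]
{'time': 0.9, 'joint_pos': array([-78.4,   7.5,  85.3,   0. ,  87.3,  -4.9]), 'qd': array([-0.1, -0. , -0. , -0.1, -0. , -0.1]), 'joint_efforts': array([ -0. , -56.9, -50.1,   0. ,   0. ,  -0. ]), 'tool_pos': array([ 170.3, -575.3,  250. ]), 'tcp_rot': array([-180. ,   -0. ,   16.5]), 'ft_force': array([-0.2,  0.2,  0. ]), 'wrist_torque': array([-0., -0., -0.]), 'grip_force': 0.0, 'finger_gap': 85.36993596511272}
```

View pics/scene.png

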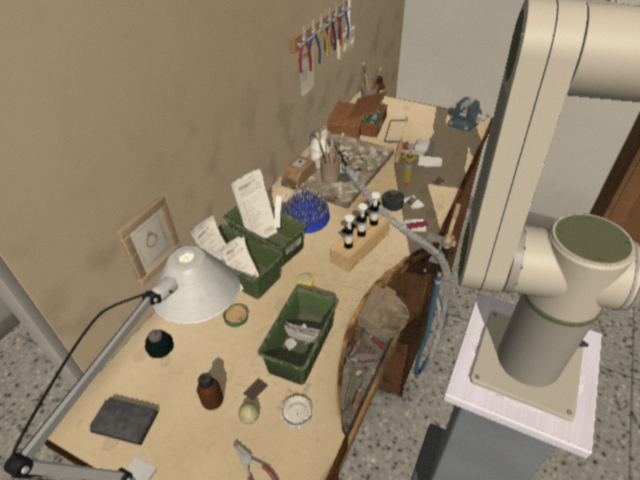

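View pics/top.png

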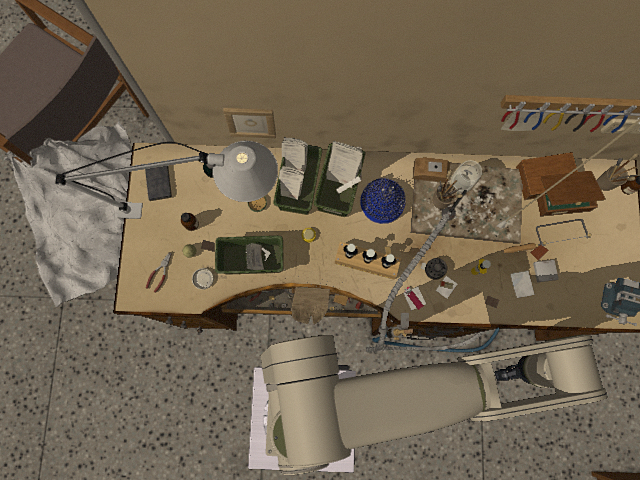

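In the scene picture, three black syringes with white plates stand in the rack at about (348,222), (361,211) and (374,198). The yellow look-alike is alone at (408,165). The reject tray is at (300,335) and the two job-card trays are behind it. A grey gooseneck hose passes close to the right end of the rack, so I need its height before moving.

```bash
python3 - <<'E'
import cv2,numpy as np
a=cv2.imread("pics/scene.png")[130:290,310:470];b=cv2.imread("pics/top.png")[170:350,330:490]
save=np.hstack([cv2.resize(a,(400,400),interpolation=2),cv2.resize(b,(400,450),interpolation=2)[:400]])
cv2.imwrite("pics/crop.png",save)
E
```

```text
(no output)
```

View pics/crop.png

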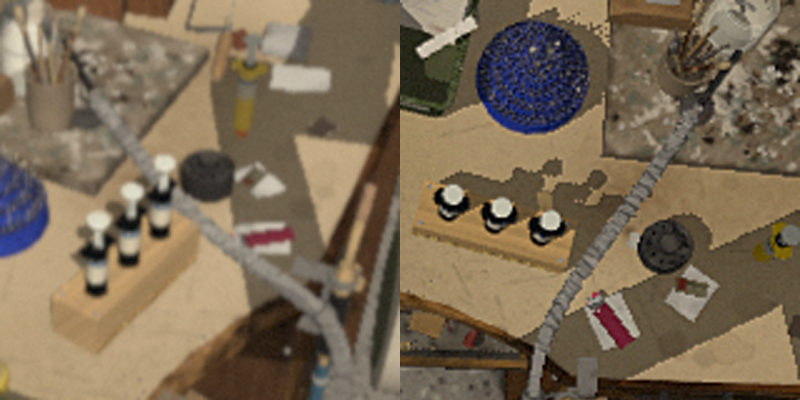

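The left half (scene) shows the three black syringes at (98,220), (130,190), (162,165) in the rack. The right half (top) shows their plates at (453,193), (500,213), (549,224), with the hose beside the rack end at (590,255). The yellow look-alike is far right. I choose the three black ones in the rack.

```bash
python3 - <<'E'
from h import *
np.set_printoptions(precision=0,suppress=True)
a=snapshot("scene");b=snapshot("top")
T=np.array([(695,110),(660,160),(620,215),(580,265),(545,335),(535,390)],float)
T=np.c_[330+(T[:,0]-400)*.4,170+T[:,1]*.4]
tt=np.linspace(0,5,500);T=np.c_[np.interp(tt,range(6),T[:,0]),np.interp(tt,range(6),T[:,1])]
for p in[(85,90),(110,122),(140,155),(185,207),(240,250),(280,280),(320,310)]:
    o,d=ray(a,310+p[0]*.4,130+p[1]*.4)
    best=min(((np.hypot(*(T-proj(b,o+k*d)).T).min(),tuple(o+k*d)) for k in np.linspace(300,2500,1500) if (o+k*d)[2]>-50))
    print(p,round(best[0],1),np.array(best[1]))
# triangulate thumbs from both views
for ps,pt in (((98,217),(453,193)),((131,189),(500,213)),((163,163),(549,224))):
    o1,d1=ray(a,310+ps[0]*.4,130+ps[1]*.4);o2,d2=ray(b,330+(pt[0]-400)*.4,170+pt[1]*.4)
    k=np.linalg.lstsq(np.c_[d1,-d2],o2-o1,rcond=None)[0];print((o1+k[0]*d1),(o2+k[1]*d2), at_z(b,330+(pt[0]-400)*.4,170+pt[1]*.4,157))
E
```

```text
(85, 90) 4.1 [ 656. -433.   78.]
(110, 122) 0.1 [ 613. -416.   52.]
(140, 155) 0.1 [ 555. -378.   44.]
(185, 207) 0.1 [ 471. -316.   36.]
(240, 250) 0.1 [ 386. -268.   39.]
(280, 280) 0.1 [ 332. -250.   28.]
(320, 310) 2.5 [ 280. -245.    7.]
[ 506. -127.  155.] [ 507. -127.  156.] [ 507. -127.  157.]
[ 491. -182.  157.] [ 485. -184.  156.] [ 485. -183.  157.]
[ 478. -242.  154.] [ 474. -242.  153.] [ 474. -242.  157.]
```

Emit:
{"name": "send_rows", "arguments": {"steps": [[[2, 2.4, 1.5], [0, 0, 0.15]], [[4, 4.8, 2], [0, 0, 0.3]], [[6, 7, 2], [0, 0, 0.45]], [[8, 9, 2], [0, 0, 0.6]], [[9.5, 11, 2], [0, 0, 0.8]], [[10.3, 12.5, 2], [0, 0, 1.0]], [[10.3, 13, 2], [0, 0, 1.0]], [[10.3, 13, 2], [0, 0, 1.0]], [[10.3, 13, 2], [0, 0, 1.0]], [[10.3, 13, 2], [0, 0, 1.0]]], "fingers": 1}}

```text
time: 2.25
tool_pos: [479.4, -185.2, 310.0]
tcp_rot: [-180.0, 0.0, 73.9]
ft_force: [1.0, -0.3, 1.3]
finger_gap: -0.2
grip_force: 0.0
```

```bash
python3 - <<'E'
from h import *
np.set_printoptions(precision=1,suppress=True)
s=snapshot("wrist");save("w1",s["img"]);q=sense();print(s["pose"],q["tool_pos"],q["tcp_rot"],q["time"],q["joint_pos"])
for l,z in(("thumb_1",157),("bore_1",55),("syringe_1",10)):
    for r in finder.pinpoint(l,"wrist"):
        u,v=r["at"][0]*640,r["at"][1]*480; print(l,r["confidence"],round(u),round(v),at_z(s,u,v,z))
for r in finder.find_in("thumb_1","wrist"): 
    x,y,w,h=np.array(r["box"])*[640,480,640,480];print(r["confidence"],x,y,w,h,at_z(s,x+w/2,y+h/2,157))
E
```

```text
[[   1.     0.3    0.1  500.1]
 [  -0.3    0.9    0.3 -114.5]
 [   0.    -0.3    1.   434.1]
 [   0.     0.     0.     1. ]] [ 479.  -186.   309.9] [-180.     0.    73.8] 2.3 [-26.9  -7.   93.5  -0.   93.4 -10.7]
thumb_1 0.84 340 225 [ 495.6 -187.5  157. ]
thumb_1 0.84 337 300 [ 478.5 -242.6  157. ]
thumb_1 0.7 333 133 [ 507.6 -125.1  157. ]
bore_1 0.95 332 253 [ 478.5 -239.9   55. ]
bore_1 0.8 332 133 [ 509.9 -128.3   55. ]
bore_1 0.63 331 194 [ 493.8 -182.7   55. ]
syringe_1 0.91 338 241 [ 486.9 -242.8   10. ]
syringe_1 0.83 332 184 [ 496.5 -180.7   10. ]
syringe_1 0.65 331 126 [ 511.4 -123.6   10. ]
0.95 326.592 285.984 28.672 20.304 [ 481.9 -240.6  157. ]
0.85 316.224 113.808 34.112 38.112 [ 508.1 -125.   157. ]
0.67 321.984 206.592 31.68 28.224 [ 495.1 -183.9  157. ]
0.67 319.488 205.00799999999998 32.704 34.896 [ 493.4 -184.7  157. ]
```

View pics/w1.png

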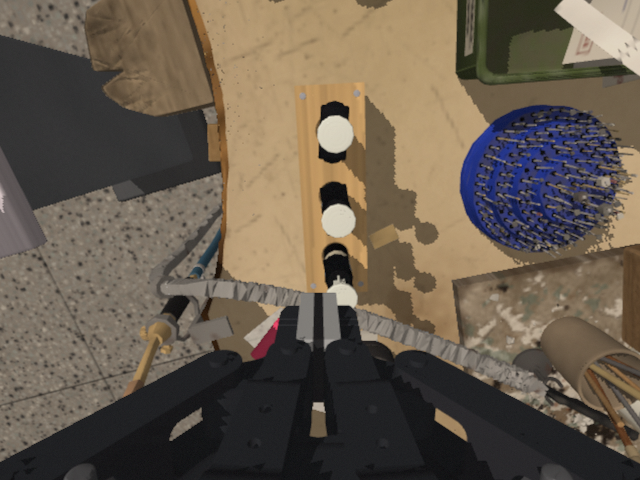

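Plates show at (335,134), (339,220) and (342,298, partly hidden by the fingers). Next I go over plate 1.

Emit:
{"name": "send_rows", "arguments": {"steps": [[[0.5, 1, -0.5], [0, 0, 0]], [[0.95, 2, -1.5], [0, 0, 0]], [[0.95, 2, -3], [0, 0, 0]], [[0.95, 2, -4.2], [0, 0, 0]], [[0.95, 2, -4.2], [0, 0, 0]], [[0.95, 2, -4.2], [0, 0, 0]], [[0.95, 2, -4.2], [0, 0, 0]]]}}

```text
time: 3.38
tool_pos: [509.1, -126.1, 186.5]
tcp_rot: [179.8, 0.0, 73.7]
ft_force: [0.2, -0.1, 1.1]
finger_gap: -0.2
grip_force: 0.0
```

```bash
python3 - <<'E'
from h import *
s=snapshot("wrist");t=snapshot("scene")
a=s["img"][150:450,170:470];b=t["img"][160:280,300:420]
save("w2",np.hstack([cv2.resize(a,(400,400)),cv2.resize(b,(400,400),interpolation=2)]))
q=sense();print(q["tool_pos"],q["ft_force"],q["time"])
E
```

```text
[ 508.78956805 -125.83539815  185.879736  ] [ 0.652028   -0.63367062  0.16834042] 3.475
```

View pics/w2.png

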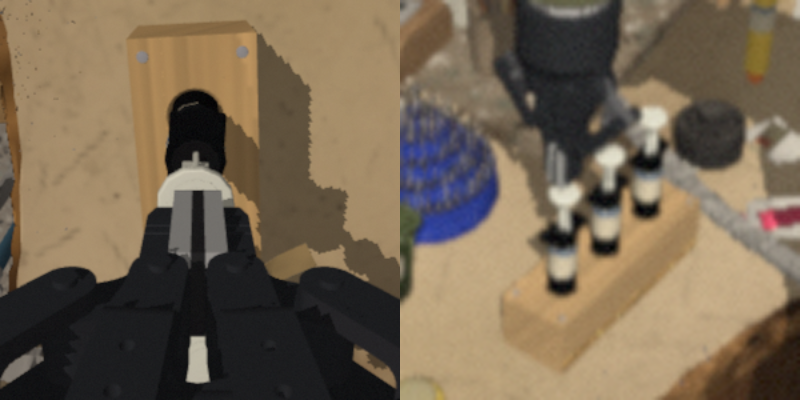

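Tips at (196,190) sit over plate 1, whose front rim is at (194,167). It is well centred, so I press.

Emit:
{"name": "send_rows", "arguments": {"steps": [[[0, 0, -0.15], [0, 0, 0]], [[0, 0, -0.3], [0, 0, 0]], [[0, 0, -0.5], [0, 0, 0]], [[0, 0, -0.5], [0, 0, 0]], [[0, 0, -0.5], [0, 0, 0]], [[0, 0, -0.5], [0, 0, 0]]]}}

```text
time: 4.22
tool_pos: [507.8, -125.3, 168.9]
tcp_rot: [-180.0, 0.0, 73.8]
ft_force: [0.3, 0.2, -0.5]
finger_gap: 0.0
grip_force: 0.0
```

Emit:
{"name": "send_rows", "arguments": {"steps": [[[0, 0, -0.1], [0, 0, 0]], [[0, 0, -0.1], [0, 0, 0]], [[0, 0, -0.1], [0, 0, 0]]]}}

```text
time: 4.6
tool_pos: [507.7, -125.3, 165.9]
tcp_rot: [-180.0, -0.0, 73.8]
ft_force: [0.1, -0.6, 0.3]
finger_gap: 0.2
grip_force: 0.3
```

```bash
python3 - <<'E'
from h import *
t=snapshot("scene");s=snapshot("wrist")
q=sense();print(q["tool_pos"],q["ft_force"],q["time"])
for c,i in(("scene",t),("wrist",s)):
  for r in finder.pinpoint("thumb_1",c): print(c,r["confidence"],np.array(r["at"])*[640,480])
a=s["img"][150:450,170:470];b=t["img"][160:280,300:420]
save("w3",np.hstack([cv2.resize(a,(400,400)),cv2.resize(b,(400,400),interpolation=2)]))
E
```

```text
[ 507.77358567 -125.28644069  165.92292766] [ 0.10833648 -0.40080898 -0.34427318] 4.7
scene 0.63 [372.8   194.784]
scene 0.41 [406.912 143.088]
```

View pics/w3.png

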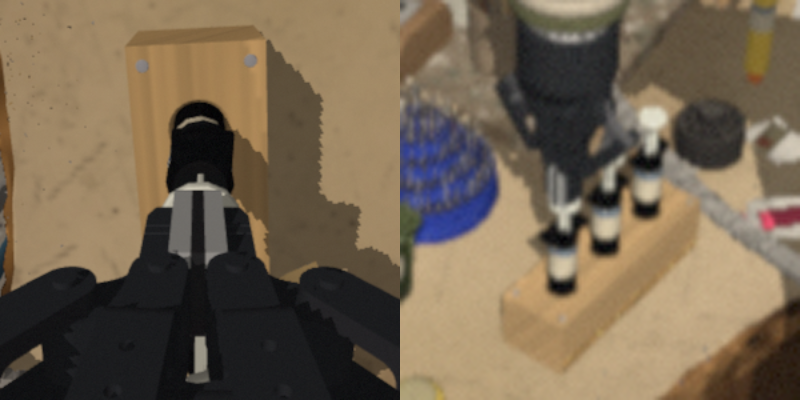

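The plate went down with the tips: in the right half it is at (563,215), and was at (565,193). The sliding force only shows while moving, so I read during motion.

Emit:
{"name": "send_rows", "arguments": {"steps": [[[0, 0, -0.05], [0, 0, 0]], [[0, 0, -0.1], [0, 0, 0]]]}}

```text
time: 5.05
tool_pos: [508.1, -125.4, 163.2]
tcp_rot: [180.0, 0.0, 73.8]
ft_force: [0.4, -0.3, 1.8]
finger_gap: -0.1
grip_force: 1.4
```

Emit:
{"name": "send_rows", "arguments": {"steps": [[[0, 0, -0.05], [0, 0, 0]], [[0, 0, -0.1], [0, 0, 0]]]}}

```text
time: 5.3
tool_pos: [507.9, -125.3, 160.0]
tcp_rot: [180.0, 0.0, 73.8]
ft_force: [0.4, 0.4, 2.7]
finger_gap: -0.2
grip_force: 1.4
```

Emit:
{"name": "send_rows", "arguments": {"steps": [[[0, 0, -0.05], [0, 0, 0]], [[0, 0, -0.1], [0, 0, 0]]]}}

```text
time: 5.55
tool_pos: [508.0, -125.4, 157.2]
tcp_rot: [180.0, 0.0, 73.8]
ft_force: [-0.2, 0.5, 6.2]
finger_gap: 0.1
grip_force: 3.2
```

Emit:
{"name": "send_rows", "arguments": {"steps": [[[0, 0, -0.03], [0, 0, 0]]]}}

```text
time: 5.68
tool_pos: [508.3, -125.5, 156.7]
tcp_rot: [179.9, 0.0, 73.8]
ft_force: [-0.2, -0.2, 7.5]
finger_gap: 0.3
grip_force: 3.8
```

Plunger 1 stiffens at about 20 mm, so I stop there. Lift off and go to plunger 2.

Emit:
{"name": "send_rows", "arguments": {"steps": [[[0, 0, 0.6], [0, 0, 0]], [[0, 0, 1.3], [0, 0, 0]], [[0, 0, 1.3], [0, 0, 0]], [[-0.22, -1, 1.3], [0, 0, 0]], [[-0.45, -1.95, 1.3], [0, 0, 0]], [[-0.45, -1.95, 1.3], [0, 0, 0]], [[-0.45, -1.95, 1.0], [0, 0, 0]], [[-0.45, -1.95, 0.7], [0, 0, 0]], [[-0.45, -1.95, 0.7], [0, 0, 0]], [[-0.45, -1.95, 0.7], [0, 0, 0]]]}}

```text
time: 6.92
tool_pos: [494.4, -183.4, 177.0]
tcp_rot: [-180.0, -0.0, 73.8]
ft_force: [0.6, 0.1, -0.3]
finger_gap: -0.0
grip_force: 0.0
```

```bash
python3 - <<'E'
from h import *
s=snapshot("wrist");t=snapshot("scene")
a=s["img"][50:350,170:470];b=t["img"][160:280,300:420]
save("w4",np.hstack([cv2.resize(a,(400,400)),cv2.resize(b,(400,400),interpolation=2)]))
q=sense();print(q["tool_pos"],q["ft_force"],q["time"])
E
```

```text
[ 494.59226654 -183.67787805  177.41065149] [-0.23304199  0.22991811 -0.05193081] 7.025
```

View pics/w4.png

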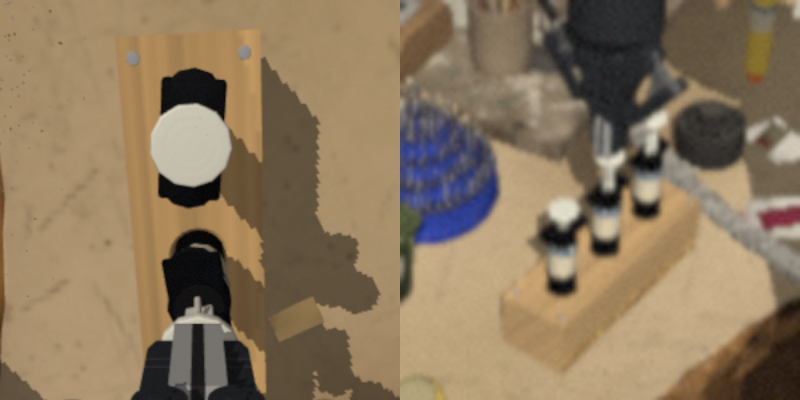

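Left half: plate 1 at (190,145) stays part-way down. Tips at (197,330) are centred over plate 2.

Emit:
{"name": "send_rows", "arguments": {"steps": [[[0, 0, -0.1], [0, 0, 0]], [[0, 0, -0.2], [0, 0, 0]], [[0, 0, -0.27], [0, 0, 0]], [[0, 0, -0.33], [0, 0, 0]], [[0, 0, -0.38], [0, 0, 0]]]}}

```text
time: 7.65
tool_pos: [494.4, -183.8, 165.7]
tcp_rot: [180.0, 0.0, 73.8]
ft_force: [0.1, 0.2, 2.4]
finger_gap: 0.2
grip_force: 1.4
```

Emit:
{"name": "send_rows", "arguments": {"steps": [[[0, 0, -0.05], [0, 0, 0]], [[0, 0, -0.1], [0, 0, 0]]]}}

```text
time: 7.9
tool_pos: [494.4, -183.8, 162.6]
tcp_rot: [180.0, 0.0, 73.8]
ft_force: [-0.5, -0.2, 2.3]
finger_gap: -0.2
grip_force: 1.4
```

Emit:
{"name": "send_rows", "arguments": {"steps": [[[0, 0, -0.05], [0, 0, 0]], [[0, 0, -0.1], [0, 0, 0]]]}}

```text
time: 8.15
tool_pos: [494.3, -183.8, 159.6]
tcp_rot: [-180.0, -0.0, 73.8]
ft_force: [0.2, -0.6, 2.9]
finger_gap: 0.2
grip_force: 1.4
```

Emit:
{"name": "send_rows", "arguments": {"steps": [[[0, 0, -0.05], [0, 0, 0]], [[0, 0, -0.1], [0, 0, 0]]]}}

```text
time: 8.4
tool_pos: [494.3, -183.8, 156.6]
tcp_rot: [-180.0, 0.0, 73.8]
ft_force: [-0.2, 0.2, 2.7]
finger_gap: 0.0
grip_force: 1.4
```

Emit:
{"name": "send_rows", "arguments": {"steps": [[[0, 0, -0.05], [0, 0, 0]], [[0, 0, -0.1], [0, 0, 0]]]}}

```text
time: 8.65
tool_pos: [494.3, -183.8, 153.6]
tcp_rot: [-180.0, -0.0, 73.8]
ft_force: [0.5, -0.1, 3.3]
finger_gap: -0.1
grip_force: 1.4
```

Emit:
{"name": "send_rows", "arguments": {"steps": [[[0, 0, -0.05], [0, 0, 0]], [[0, 0, -0.1], [0, 0, 0]]]}}

```text
time: 8.9
tool_pos: [494.3, -183.8, 150.6]
tcp_rot: [-180.0, -0.0, 73.8]
ft_force: [-0.5, 0.2, 2.5]
finger_gap: 0.1
grip_force: 1.4
```

Free past 27 mm. Now its end.

Emit:
{"name": "send_rows", "arguments": {"steps": [[[0, 0, -0.05], [0, 0, 0]], [[0, 0, -0.1], [0, 0, 0]]]}}

```text
time: 9.15
tool_pos: [494.3, -183.8, 147.6]
tcp_rot: [180.0, -0.0, 73.8]
ft_force: [0.4, -0.3, 3.4]
finger_gap: 0.3
grip_force: 1.7
```

Emit:
{"name": "send_rows", "arguments": {"steps": [[[0, 0, -0.03], [0, 0, 0]]]}}

```text
time: 9.28
tool_pos: [494.5, -183.9, 146.9]
tcp_rot: [180.0, 0.0, 73.8]
ft_force: [0.6, -0.1, 5.4]
finger_gap: -0.1
grip_force: 2.5
```

Emit:
{"name": "send_rows", "arguments": {"steps": [[[0, 0, -0.03], [0, 0, 0]], [[0, 0, -0.03], [0, 0, 0]]]}}

```text
time: 9.52
tool_pos: [494.6, -183.9, 146.3]
tcp_rot: [180.0, 0.0, 73.8]
ft_force: [0.2, -0.6, 5.1]
finger_gap: 0.3
grip_force: 2.5
```

Emit:
{"name": "send_rows", "arguments": {"steps": [[[0, 0, -0.03], [0, 0, 0]], [[0, 0, -0.05], [0, 0, 0]]]}}

```text
time: 9.78
tool_pos: [495.0, -184.1, 145.4]
tcp_rot: [179.9, 0.0, 73.8]
ft_force: [-0.3, -0.1, 8.4]
finger_gap: -0.4
grip_force: 4.3
```

Plunger 2 is home. Over to 3.

Emit:
{"name": "send_rows", "arguments": {"steps": [[[0, 0, 0.8], [0, 0, 0]], [[0, 0, 1.6], [0, 0, 0]], [[0, 0, 1.6], [0, 0, 0]], [[-0.22, -1, 1.6], [0, 0, 0]], [[-0.45, -1.95, 1.6], [0, 0, 0]], [[-0.45, -1.95, 1.6], [0, 0, 0]], [[-0.45, -1.95, 1.3], [0, 0, 0]], [[-0.45, -1.95, 1.1], [0, 0, 0]], [[-0.45, -1.95, 1.1], [0, 0, 0]], [[-0.45, -1.95, 1.1], [0, 0, 0]]]}}

```text
time: 11.02
tool_pos: [481.0, -241.9, 177.4]
tcp_rot: [-180.0, -0.0, 73.8]
ft_force: [0.7, -0.0, -0.2]
finger_gap: 0.1
grip_force: 0.0
```

```bash
python3 - <<'E'
from h import *
s=snapshot("wrist");t=snapshot("scene")
a=s["img"][50:350,170:470];b=t["img"][160:280,300:420]
save("w5",np.hstack([cv2.resize(a,(400,400)),cv2.resize(b,(400,400),interpolation=2)]))
q=sense();print(q["tool_pos"],q["ft_force"],q["time"])
E
```

```text
[ 481.05465309 -242.19070322  177.66568934] [-0.63219474  0.35992464 -0.21294562] 11.125
```

View pics/w5.png

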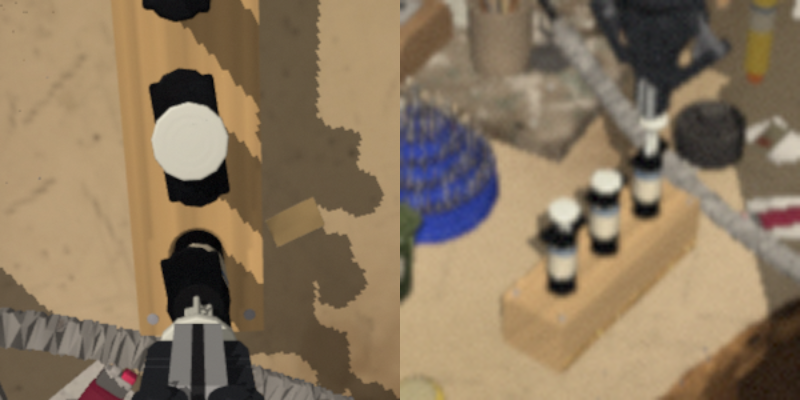

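Tips at (197,330) are centred over plate 3. Plate 2 is low in its barrel at (190,142), lower than plate 1.

Emit:
{"name": "send_rows", "arguments": {"steps": [[[0, 0, -0.1], [0, 0, 0]], [[0, 0, -0.2], [0, 0, 0]], [[0, 0, -0.27], [0, 0, 0]], [[0, 0, -0.33], [0, 0, 0]], [[0, 0, -0.38], [0, 0, 0]]]}}

```text
time: 11.75
tool_pos: [480.9, -242.4, 166.0]
tcp_rot: [180.0, 0.0, 73.8]
ft_force: [1.1, -0.2, 3.1]
finger_gap: -0.5
grip_force: 1.4
```

Emit:
{"name": "send_rows", "arguments": {"steps": [[[0, 0, -0.05], [0, 0, 0]], [[0, 0, -0.1], [0, 0, 0]]]}}

```text
time: 12.0
tool_pos: [480.9, -242.3, 162.9]
tcp_rot: [180.0, 0.0, 73.8]
ft_force: [-0.5, 0.3, 2.6]
finger_gap: 0.2
grip_force: 1.4
```

Emit:
{"name": "send_rows", "arguments": {"steps": [[[0, 0, -0.05], [0, 0, 0]], [[0, 0, -0.1], [0, 0, 0]]]}}

```text
time: 12.25
tool_pos: [480.9, -242.3, 159.9]
tcp_rot: [180.0, -0.0, 73.8]
ft_force: [0.6, -0.8, 3.4]
finger_gap: -0.2
grip_force: 1.4
```

Emit:
{"name": "send_rows", "arguments": {"steps": [[[0, 0, -0.05], [0, 0, 0]], [[0, 0, -0.1], [0, 0, 0]]]}}

```text
time: 12.5
tool_pos: [480.8, -242.4, 156.9]
tcp_rot: [180.0, 0.0, 73.8]
ft_force: [0.3, 0.0, 2.9]
finger_gap: -0.3
grip_force: 1.4
```

Emit:
{"name": "send_rows", "arguments": {"steps": [[[0, 0, -0.05], [0, 0, 0]], [[0, 0, -0.1], [0, 0, 0]]]}}

```text
time: 12.75
tool_pos: [480.8, -242.3, 153.9]
tcp_rot: [180.0, -0.0, 73.8]
ft_force: [0.7, -0.9, 2.5]
finger_gap: 0.1
grip_force: 1.4
```

Emit:
{"name": "send_rows", "arguments": {"steps": [[[0, 0, -0.05], [0, 0, 0]], [[0, 0, -0.1], [0, 0, 0]]]}}

```text
time: 13.0
tool_pos: [480.8, -242.3, 150.9]
tcp_rot: [-180.0, -0.0, 73.8]
ft_force: [0.5, -0.3, 2.3]
finger_gap: 0.4
grip_force: 1.4
```

Emit:
{"name": "send_rows", "arguments": {"steps": [[[0, 0, -0.05], [0, 0, 0]], [[0, 0, -0.1], [0, 0, 0]]]}}

```text
time: 13.25
tool_pos: [480.8, -242.3, 147.9]
tcp_rot: [180.0, -0.0, 73.8]
ft_force: [0.7, -0.7, 3.2]
finger_gap: 0.1
grip_force: 1.4
```

Emit:
{"name": "send_rows", "arguments": {"steps": [[[0, 0, -0.04], [0, 0, 0]], [[0, 0, -0.08], [0, 0, 0]]]}}

```text
time: 13.5
tool_pos: [481.2, -242.5, 146.0]
tcp_rot: [179.9, 0.0, 73.8]
ft_force: [-0.1, 0.8, 7.7]
finger_gap: 0.0
grip_force: 3.5
```

Emit:
{"name": "send_rows", "arguments": {"steps": [[[0, 0, -0.03], [0, 0, 0]]]}}

```text
time: 13.62
tool_pos: [481.4, -242.7, 145.5]
tcp_rot: [179.9, 0.0, 73.8]
ft_force: [0.1, 0.1, 8.0]
finger_gap: -0.2
grip_force: 4.1
```

Both free ones are home. Next I lift, open and go over syringe 1, with a look at plate heights on the way.

Emit:
{"name": "send_rows", "arguments": {"steps": [[[0, 0, 1], [0, 0, 0]], [[0, 0, 2.5], [0, 0, 0]], [[0, 0, 4], [0, 0, 0]], [[0.3, 1, 5], [0, 0, 0]], [[0.46, 1.9, 5], [0, 0, 0]], [[0.46, 1.9, 5], [0, 0, 0]], [[0.46, 1.9, 5], [0, 0, 0]], [[0.46, 1.9, 5], [0, 0, 0]]], "fingers": 0, "squeeze": 40}}

```text
time: 14.62
tool_pos: [494.2, -185.9, 293.9]
tcp_rot: [-179.9, -0.0, 73.7]
ft_force: [0.5, -0.2, -0.2]
finger_gap: 85.2
grip_force: 0.0
```

```bash
python3 - <<'E'
from h import *
np.set_printoptions(precision=1,suppress=True)
w=snapshot("wrist");t=snapshot("top");sc=snapshot("scene");save("w6",w["img"])
q=sense();print(q["tool_pos"],q["tcp_rot"],q["time"])
R={}
for c,s in(("wrist",w),("scene",sc),("top",t)):
    for l,z in (("thumb_1",135),("syringe_1",10),("reject_tray",0)):
        for r in finder.pinpoint(l,c):
            uv=np.array(r["at"])*[640,480];p=at_z(s,*uv,z)
            if r["confidence"]>.3: print(c,l,round(r["confidence"],2),uv,p)
            if l=="thumb_1": R.setdefault(c,[]).append((uv,p))
for uv,p in R.get("wrist",[]):
    for vv,p2 in R.get("scene",[]):
        o1,d1=ray(w,*uv);o2,d2=ray(sc,*vv);k=np.linalg.lstsq(np.c_[d1,-d2],o2-o1,rcond=None)[0]
        a,b=o1+k[0]*d1,o2+k[1]*d2
        if np.linalg.norm(a-b)<12: print("tri",a,b)
m=finder.trace("reject_tray","top")
for r in m[:1]:
    pts=np.argwhere(r["mask"])[:,::-1].astype(np.float32);(c,sz,an)=cv2.minAreaRect(pts);print("tray",r["confidence"],[at_z(t,*p,88) for p in cv2.boxPoints((c,sz,an))])
E
```

```text
[ 494.4 -185.8  294.3] [-180.    -0.    73.7] 14.775
wrist thumb_1 0.84 [316.2 136.5] [ 511.2 -125.   135. ]
wrist thumb_1 0.83 [319.8 295.5] [ 480.7 -238.9  135. ]
wrist thumb_1 0.57 [321.3 224.1] [ 497.4 -185.1  135. ]
wrist syringe_1 0.84 [316.5 131. ] [ 511.2 -124.2   10. ]
wrist syringe_1 0.76 [323.8 251.1] [ 483.8 -245.1   10. ]
wrist syringe_1 0.57 [317.8 193.7] [ 495.1 -184.    10. ]
scene thumb_1 0.6 [362.2 214.5] [ 487.  -172.4  135. ]
scene thumb_1 0.56 [351.8 224.2] [ 496.6 -125.   135. ]
scene thumb_1 0.52 [372.5 202.7] [ 480.5 -230.4  135. ]
scene thumb_1 0.51 [410.2 146. ] [ 477.3 -544.7  135. ]
scene syringe_1 0.77 [361.  245.3] [ 489.3 -182.9   10. ]
scene syringe_1 0.76 [407.7 184.9] [ 460.2 -511.8   10. ]
scene syringe_1 0.68 [373.2 231.5] [ 479.3 -252.1   10. ]
scene syringe_1 0.49 [344.1 257.5] [ 513.2 -117.4   10. ]
scene reject_tray 0.89 [303.5 345.3] [485.1 182.8   0. ]
top thumb_1 0.56 [348.7 248.7] [ 507.  -120.5  135. ]
top thumb_1 0.46 [484.4 263.7] [ 475.6 -530.4  135. ]
top syringe_1 0.55 [364.5 262.7] [ 488.9 -178.5   10. ]
top syringe_1 0.46 [384.8 268.3] [ 472.8 -244.6   10. ]
top syringe_1 0.46 [473.4 271.3] [ 473.4 -530.8   10. ]
top syringe_1 0.43 [350.2 252.8] [ 519.9 -131.6   10. ]
top reject_tray 0.56 [255.7 256.2] [499.5 175.8   0. ]
tri [ 479.9 -241.4  129.2] [ 483.4 -238.9  127.7]
tri [ 496.3 -189.3  117.9] [ 493.8 -190.7  118.4]
tray 0.76 [array([542.2, 295.8,  88. ]), array([550. ,  83.6,  88. ]), array([433. ,  77.7,  88. ]), array([425.5, 286.9,  88. ])]
```

View pics/w6.png

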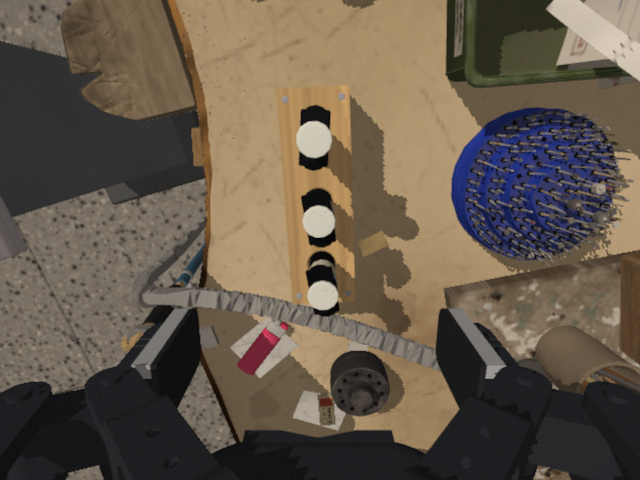

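Plates 1, 2, 3 are at (314,140), (319,221), (323,295), with plate 1 visibly higher (larger). All three still stand. Now I grasp syringe 1 across x.

Emit:
{"name": "send_rows", "arguments": {"steps": [[[0.25, 1, -0.5], [0, 0, 0]], [[0.5, 1.98, -1.5], [0, 0, 0]], [[0.5, 1.98, -2.5], [0, 0, 0]], [[0.5, 1.98, -3.5], [0, 0, 0]], [[0.5, 1.98, -4.5], [0, 0, 0]], [[0.5, 1.98, -5.4], [0, 0, 0]], [[0.5, 1.98, -6.1], [0, 0, 0]], [[0.5, 1.98, -6.1], [0, 0, 0]], [[0.5, 1.98, -6.1], [0, 0, 0]]]}}

```text
time: 16.4
tool_pos: [510.2, -126.1, 112.7]
tcp_rot: [179.9, 0.0, 73.8]
ft_force: [-0.2, -0.1, 0.3]
finger_gap: 85.4
grip_force: 0.0
```

Emit:
{"name": "send_rows", "arguments": {"steps": [[[0, 0, 0], [0, 0, 0]], [[0, 0, 0], [0, 0, 0]], [[0, 0, 0], [0, 0, 0]], [[0, 0, 0], [0, 0, 0]], [[0, 0, 0], [0, 0, 0]], [[0, 0, 0], [0, 0, 0]]], "fingers": 1, "squeeze": 40}}

```text
time: 17.15
tool_pos: [509.8, -126.0, 112.1]
tcp_rot: [180.0, 0.0, 73.8]
ft_force: [-1.4, 0.8, 6.2]
finger_gap: 22.4
grip_force: 39.1
```

Emit:
{"name": "send_rows", "arguments": {"steps": [[[0, 0, 0.3], [0, 0, 0]], [[0, 0, 0.7], [0, 0, 0]], [[0, 0, 1.2], [0, 0, 0]], [[0, 0, 1.8], [0, 0, 0]], [[0, 0, 2.4], [0, 0, 0]], [[0, 0, 3.0], [0, 0, 0]], [[0, 0, 3.6], [0, 0, 0]], [[0, 0, 4.0], [0, 0, 0]], [[0, 0, 4.0], [0, 0, 0]]]}}

```text
time: 18.27
tool_pos: [510.2, -126.1, 233.0]
tcp_rot: [179.9, 0.0, 73.8]
ft_force: [0.7, -0.4, -0.4]
finger_gap: 22.4
grip_force: 39.4
```

```bash
python3 - <<'E'
from h import *
t=snapshot("scene");s=snapshot("wrist")
a=s["img"][100:480,130:510];b=t["img"][120:280,290:450]
save("w7",np.hstack([cv2.resize(a,(400,400)),cv2.resize(b,(400,400),interpolation=2)]))
q=sense();print(q["tool_pos"],q["ft_force"],q["finger_gap"],q["time"])
E
```

```text
[ 509.40096196 -125.83601712  231.17884553] [-0.5313719  -0.16155401 -1.76772499] 22.524209151765803 18.375
```

View pics/w7.png

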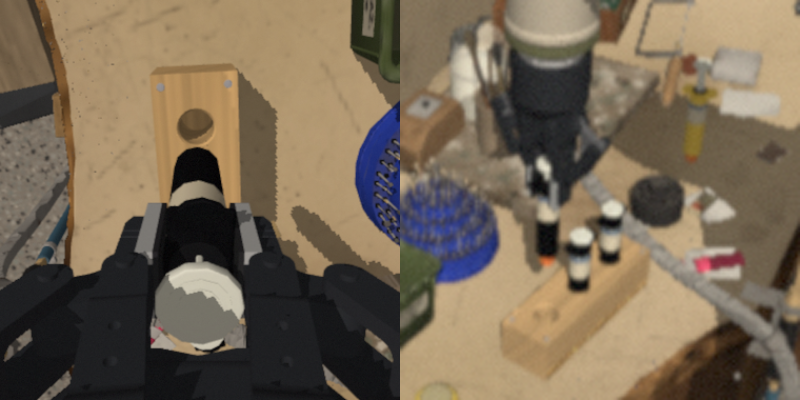

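The syringe is held upright at (545,220) in the right half, bore 1 is empty at (195,125), and 2 and 3 stand in the rack. Carry it to the tray, turning and tilting on the way.

Emit:
{"name": "send_rows", "arguments": {"steps": [[[0, 0.6, 0], [0, 0, 0]], [[-0.1, 1.8, 0], [0, 0, 0.05]], [[-0.2, 3.2, 0], [0, 0, 0.1]], [[-0.3, 4.6, 0], [0, 0, 0.2]], [[-0.4, 6, 0], [0, 0, 0.28]], [[-0.5, 7.4, 0], [0.1, -0.01, 0.28]], [[-0.55, 8.8, 0], [0.2, -0.03, 0.28]], [[-0.55, 10, 0], [0.3, -0.04, 0.28]], [[-0.55, 10.8, 0], [0.35, -0.05, 0.28]], [[-0.55, 11, 0], [0.35, -0.05, 0.28]]]}}

```text
time: 19.62
tool_pos: [492.0, 205.0, 230.5]
tcp_rot: [-179.9, -20.2, 90.0]
ft_force: [-0.4, -0.3, -2.0]
finger_gap: 22.7
grip_force: 39.4
```

Emit:
{"name": "send_rows", "arguments": {"steps": [[[0, 0, -0.5], [0, 0, 0]], [[0, 0, -1.2], [0, 0, 0]], [[0, 0, -1.9], [0, 0, 0]], [[0, 0, -2.6], [0, 0, 0]], [[0, 0, -3.2], [0, 0, 0]], [[0, 0, -3.6], [0, 0, 0]], [[0, 0, -3.6], [0, 0, 0]], [[0, 0, -3.6], [0, 0, 0]]]}}

```text
time: 20.62
tool_pos: [493.7, 204.1, 124.4]
tcp_rot: [179.9, -20.2, 90.0]
ft_force: [0.5, -0.0, -0.7]
finger_gap: 22.6
grip_force: 39.4
```

```bash
python3 - <<'E'
from h import *
t=snapshot("scene");s=snapshot("wrist")
a=s["img"];b=t["img"][240:400,220:380]
q=sense();print(q["tool_pos"],q["tcp_rot"],q["ft_force"],q["finger_gap"],q["time"])
for c,i in(("scene",t),("wrist",s)):
    for r in finder.pinpoint("reject_tray",c)[:2]: print(c,r["confidence"],at_z(i,*(np.array(r["at"])*[640,480]),0))
E
```

```text
[493.84520688 204.16278584 124.7001303 ] [179.88874548 -20.20075009  90.03194531] [-0.16689505 -0.26167706 -1.10585815] 22.659040856302024 20.725
scene 0.55 [489.03166896 180.02317599   0.        ]
scene 0.35 [ 479.41525181 -244.77927384    0.        ]
```

Emit:
{"name": "send_rows", "arguments": {"steps": [[[0, 0, -0.25], [0, 0, 0]], [[0, 0, -0.5], [0, 0, 0]], [[0, 0, -0.5], [0, 0, 0]], [[0, 0, -0.5], [0, 0, 0]]]}}

```text
time: 21.32
tool_pos: [493.0, 204.1, 108.5]
tcp_rot: [-180.0, -20.2, 90.0]
ft_force: [-0.1, -0.6, -1.3]
finger_gap: 22.9
grip_force: 39.4
```

Emit:
{"name": "send_rows", "arguments": {"steps": [[[0, 0, 0], [0, 0, 0]], [[0, 0, 0], [0, 0, 0]], [[0, 0, 0], [0, 0, 0]], [[0, 0, 0], [0, 0, 0]], [[0, 0, 0], [0, 0, 0]], [[0, 0, 0], [0, 0, 0]], [[0, 0, 0], [0, 0, 0]], [[0, 0, 0], [0, 0, 0]]], "fingers": 0.4}}

```text
time: 22.32
tool_pos: [493.1, 204.1, 108.7]
tcp_rot: [180.0, -20.2, 90.0]
ft_force: [0.2, 0.3, 0.8]
finger_gap: 51.1
grip_force: 0.0
```

Emit:
{"name": "send_rows", "arguments": {"steps": [[[0, 0.1, 0.5], [0, 0, 0]], [[0, 0.2, 1.2], [0, 0, 0]], [[0, 0.4, 2], [0, 0, 0]], [[0, 0.6, 3], [0, 0, 0]], [[0, 0.6, 4], [0, 0, 0]], [[0, 0.6, 5], [-0.15, 0, 0]], [[0, 0.6, 5], [-0.35, 0, 0]], [[0, 0.6, 5], [-0.35, 0, 0]]]}}

```text
time: 23.32
tool_pos: [493.3, 224.8, 261.6]
tcp_rot: [179.8, -0.2, 90.2]
ft_force: [-0.2, 0.3, -0.1]
finger_gap: 51.5
grip_force: 0.0
```

```bash
python3 - <<'E'
from h import *
np.set_printoptions(precision=1,suppress=True)
t=snapshot("scene");s=snapshot("wrist")
b=t["img"][180:420,220:460]
save("w8",np.hstack([cv2.resize(s["img"],(450,450))[:,:],cv2.resize(b,(350,450))]))
q=sense();print(q["tool_pos"],q["tcp_rot"],q["ft_force"],q["finger_gap"],q["time"])
for c,i in(("scene",t),("wrist",s)):
    for l in("syringe_1","thumb_1"):
        for r in finder.pinpoint(l,c): print(c,l,round(r["confidence"],2),np.array(r["at"])*[640,480],at_z(i,*(np.array(r["at"])*[640,480]),20))
E
```

```text
[492.7 223.2 259.2] [-180.    -0.3   90.1] [ 0.2  0.1 -0.6] 51.277416405786305 23.425
scene syringe_1 0.91 [291.7 357.5] [487.2 235.1  20. ]
scene syringe_1 0.61 [372.6 234.1] [ 473.2 -230.6   20. ]
scene syringe_1 0.58 [361.3 246.2] [ 483.6 -170.1   20. ]
scene syringe_1 0.48 [364.8 215.8] [ 524.9 -296.7   20. ]
scene thumb_1 0.6 [373.7 203.9] [ 521.4 -361.1   20. ]
scene thumb_1 0.51 [362.7 214.1] [ 533.8 -301.5   20. ]
scene thumb_1 0.35 [319.8 315.9] [481.4 101.   20. ]
wrist syringe_1 0.87 [318.1 192.6] [494.4 235.6  20. ]
wrist thumb_1 0.78 [312.3 325. ] [489.  101.3  20. ]
```

View pics/w8.png

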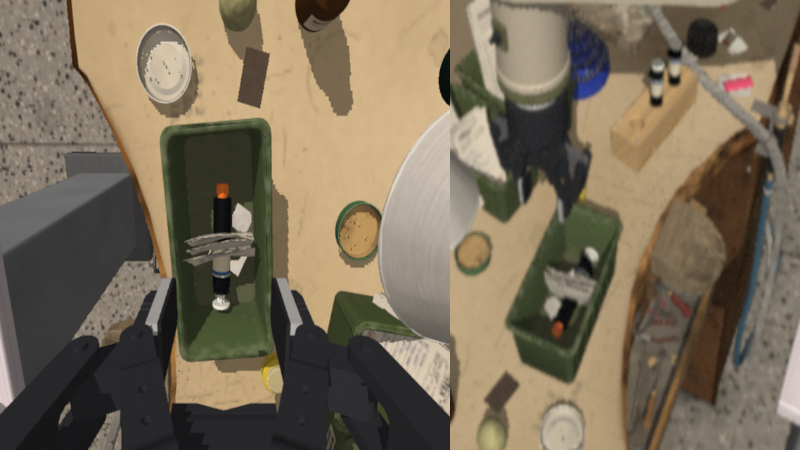

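The reject lies inside the tray, cap at (222,190) and plate at (220,303) in the left half. Syringes 2 and 3 still stand in the rack with their plunger plates down. The arm touches nothing.

```bash
python3 -c "
from bench import order
print(order.hand_in())"
```

```text
the job is handed in; nothing more can be done
None
```

The job is handed in: syringe 1 stiffened at about 20 mm, was stopped at about 7.5 N and now lies in the green reject tray, while plungers 2 and 3 were pressed home at 8.0–8.4 N and those syringes still stand in the rack (about 23 s; I did not re-touch the plates to check spring-back).

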